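# Firm down the edge strip of a bow-fronted shelf

## Robot

A 7-joint arm with a two-finger parallel gripper is mounted at the origin on the work surface. World frame = base frame: x ahead of the robot, y to its left, z up, the work surface at z = 0. Lengths are in m, angles in rad, forces in N, time in s.
With the tool pointing down it reaches from about 0.35 to 0.9 m from the base axis. Payload 7.2 kg.
Tool frame: the origin (TCP) lies on the centre line of the jaws, within the pads' length; the fingertips stand 19 mm ahead of it and the grasp point (between the pads) is the TCP; z points along the fingers, y is the line along which they close (so a half turn about z gives the same grasp; the last joint's range is limited). The gripper opens to 85 mm and grips with 20 to 120 N. Pads are 22 mm wide; open, the fingers measure 114 mm over their backs; the gripper's body (76 mm by 85 mm) begins 54 mm behind the grasp point. The pads swing forward as they close: fully open they stand 13 mm farther back than shut.
Start: joints at [-1.173, 0.411, -0.013, 1.596, 0.006, 1.134, -0.082], TCP at [0.281, 0.558, 0.228] pointing down, gripper open.
Joint ranges: [-2.95, 2.95], [-0.29, 1.99], [-1.47, 1.44], [0.14, 2.54], [-1.03, 4.17], [0.13, 1.85], [-2.86, 2.86]. Speed limits (rad/s): [2.39, 2.39, 3.01, 3.01, 3.14, 3.14, 3.14].

## Interface

Orientations are given as a 3x3 rotation matrix whose columns are the frame's x, y, z axes.
In Python, from plant import r gives the robot as it stands. The module is installed in compiled form; this text tells all that it offers.
- The arm moves only by the tool play_rows, never from a script. Its argument "deltas" is a list of rows, each a list of 4 numbers: the shift along the tool's x, y, z in m, then the turn about the tool's z in rad. A call has 1 to 10 rows; each row shifts and turns the commanded pose from where the row before left it, along the tool's axes as they then stand; what a row does not reach is not made up. A row lasts 1/8 s, in which the tool goes at most 62.5 mm and 10.7 degrees, less where a joint would pass 70% of its speed; a pose out of reach is approached as far as the arm can. A call is refused whole if a number of a shift passes 0.0625 or a number of a turn 0.188, either way. A call with a gripper value outside its range is refused whole. "gripper" is the closure, from 0 (fully open) to 1 (shut), set as the call begins (left out, the last holds). The fingers move at their own pace and stop on an object; "newtons" is the grip in N (left out, the last holds). Time passes only in rows, so rows that do not move let the fingers close. It gives the time, the measured TCP pose, the force, the opening and the grip force at its end, in the units of the state.
- r.sense(): the state, without advancing time (a new reading comes with each control period).
- r.read_camera(name): name is "scene" or "side" or "wrist"; returns the picture (480x640x3 uint8, red, green, blue); there is no depth.
- r.get_calibration(name): a dict with "mtx" (3x3 intrinsics, pixels), "dist" ([k1, k2, p1, p2, k3] as OpenCV has them; the pictures are not rectified), "eye" and "orientation" of the camera in the world. Camera axes: x right, y down, z forward; pixel columns grow to the right and rows downward; lengths in m; the calibration is good to about 2 mm. A picture is of the moment at which its call begins: read the wrist's pose just before it. get_calibration takes no time and is no camera call; for the wrist camera it gives the pose at the moment of the call.
- r.finish_job(): hands the job in; it is judged then, once.
Trained networks look in the newest picture that a camera, given by its name, has taken for a name from the list of things; names that differ only in an ending like _2 or _b are one class to them, and where a whole thing is asked for, a point or a joint stands for the part that bears it (a point fixed in the world has none). Each returns a list of dicts, best first, with "conf" (0 to 1); they miss things now and then, are a little off and sometimes report something else, mostly with a low value. They report only what shows in the picture. A call takes as long as a camera call.
- r.regions_of(camera, name): "mask" (480x640 bool, what is visible of it) and "point" ([column, row] in pixels, amid what is visible of it).
The state is a dict: "t": time; "joint_pos": joint angles; "joint_velocities": joint speeds; "tau": joint torques, N m; "eef_pos": TCP position; "orientation": TCP orientation; "wrist_force": force on the tool from outside, world axes, zero at the start; "moment": the same for the moment, N m; "gripper_width": finger opening in m; "finger_force": force on a finger pad.
Only numpy, scipy, OpenCV 4.12 (cv2) and the standard library are available. Lean on these libraries where they do the work, as an engineer would, in place of code of your own. Each camera call takes 0.05 s, during which the arm holds its last target. There are 200 camera calls.

## Task

The pale wooden edge strip along the shelf's curved front has just been stuck on with soft tape: firm it down by running your fingertips lightly along the top of it, following the curve from the end beside the upright cheek to the other end, beside the low batten. Finish while holding: with the fingertips still resting lightly on that last end of the strip, keep them there. Only press gently from above; do not pull the strip up, and leave the things lying around where they are.

Things in the scene. Friction and masses are not known exactly. Their poses are not given: they have to be found in the camera images.
- shelf: Bow-fronted dark wooden wall shelf lying flat on the worktop, fixed, board 20 mm thick and 370 mm wide, 175 mm deep behind the middle of the bow. Its origin is on the worktop under the middle of the bow; its x axis points away from the robot into the board, y along the shelf to the left, z up. The curved front edge bulges towards the robot.
- strip: Pale wooden edge strip on soft foam tape along the top of the shelf's curved front: arc of 400 mm centre-line radius (arc centre at x +400 mm, y 0 in the shelf's frame), 320 mm long, 24 wide, 8 thick. Origin at its underside at mid-length; its top is 36 mm above the worktop. The whole strip sinks straight down, about 1 mm per newton, at most 7 mm, and springs back.
- cheek: the shelf's upright end cheek: dark wooden end piece 120 mm long (along the shelf's x), 16 mm thick, 46 mm tall, fixed on the board at one end of the shelf (either one), so its top is 66 mm above the worktop. Origin at the centre of its underside, on the board's top.
- batten: low dark wooden batten, 120 mm long, 16 mm thick, only 8 mm tall, fixed on the board at the shelf's other end. Origin at the centre of its underside.
- p0 (a point): unmarked point 1 of 7 on the centre line of the strip's top face, 48 mm apart along the arc: the one nearest the shelf's -y (right) end, 16 mm along the strip from its tip.
- p1 (a point): unmarked point 2 of 7 on the centre line of the strip's top face, 48 mm apart along the arc: between its neighbours.
- p2 (a point): unmarked point 3 of 7 on the centre line of the strip's top face, 48 mm apart along the arc: between its neighbours.
- p3 (a point): unmarked point 4 of 7 on the centre line of the strip's top face, 48 mm apart along the arc: the middle of the bow.
- p4 (a point): unmarked point 5 of 7 on the centre line of the strip's top face, 48 mm apart along the arc: between its neighbours.
- p5 (a point): unmarked point 6 of 7 on the centre line of the strip's top face, 48 mm apart along the arc: between its neighbours.
- p6 (a point): unmarked point 7 of 7 on the centre line of the strip's top face, 48 mm apart along the arc: the one nearest the shelf's +y (left) end, 16 mm along the strip from its tip.
- jar: glass screw jar, 52 mm across, 60 mm tall, standing on the shelf board; loose, to be left alone. Origin at the centre of its underside.
- tape_roll: paper tape roll, 84 mm across, 24 mm tall, on the shelf board; loose, to be left alone. Origin at the centre of its underside.
- door_stop: small rubber door stop, 32 mm across, 34 mm tall, on the shelf board; loose, to be left alone. Origin at the centre of its underside.
- door_knob: turned wooden door knob, 52 mm across, 53 mm tall, on the robot's side of the shelf; loose, to be left alone. Origin at the centre of its underside.
- mug: white mug, 80 mm across, 90 mm tall, at the left; loose, to be left alone. Origin at the centre of its underside.
- hammer: hammer lying at the right; loose, to be left alone.
- offcut: pale wood offcut 90 x 45 x 20 mm, lying on the worktop on the robot's side of the shelf; loose, to be left alone. Origin at the centre of its underside.

How it is judged:
By the outcome, as a careful person would: the job done as asked, in the order asked, and still so for the second after the job is handed in, while the arm keeps its last pose, push and grip.
It also fails if it takes over 45 s, if anything falls off the work surface, if the arm or the gripper's body presses on something with over 40 N, if the wrist force passes 120 N, or if a joint passes its speed limit or range.

## Working session

There is one attempt and no reset: what is moved stays moved. The work goes in short steps, Python scripts to look and compute and a tool call to move; the robot and the scene stay as the last step left them, time stands still between calls to the robot, and variables do not carry over. Pictures are saved under pics/ and viewed, at most 10 in all, crops included, and the job is handed in when it is done.

Besides the shell and the picture viewer there is one more tool, called after "Request:" in YAML: its name, and indented under it one key for each argument. play_rows: Moves the arm, as the interface text tells. Its arguments: {"type":"object","properties":{"deltas":{"type":"array","items":{"type":"array","items":{"type":"number"}}},"gripper":{"type":"number"},"newtons":{"type":"number"}},"required":["deltas"]}

```bash
mkdir -p pics
python3 - <<'E'
from plant import r
import cv2,numpy as np
s=r.sense(); print(s['t'],s['eef_pos'],s['orientation'],s['wrist_force'],s['gripper_width'])
for c in ['scene','side']:
    im=r.read_camera(c); cv2.imwrite(f'pics/{c}0.png',im[:,:,::-1])
    k=r.get_calibration(c); print(c,k)
    for n in ['strip','cheek','batten','shelf','jar','tape_roll','door_stop','door_knob','mug','hammer','offcut']:
        q=r.regions_of(c,n)
        print(n,[(round(a['conf'],2),np.round(a['point']).tolist(),int(a['mask'].sum())) for a in q[:2]])
        if q: np.save(f'pics/{c}_{n}.npy',q[0]['mask'])
E
```

```text
0.0 [0.28054199 0.55795592 0.22706391] [[-8.93472855e-01  4.49116786e-01 -6.08482823e-04]
 [ 4.49117183e-01  8.93471656e-01 -1.46801062e-03]
 [-1.15646055e-04 -1.58490773e-03 -9.99998737e-01]] [-0.13646953  0.52411394  0.34729105] 0.08553778433396227
scene {'mtx': array([[565.90356069,   0.        , 326.58752653],
       [  0.        , 565.90356069, 237.60473983],
       [  0.        ,   0.        ,   1.        ]]), 'dist': array([-0.11852762,  0.        ,  0.        ,  0.        ,  0.        ]), 'eye': array([1.23398811, 0.67495986, 0.91731167]), 'orientation': array([[-7.16249552e-01,  4.81822593e-01, -5.04810428e-01],
       [ 6.97844158e-01,  4.94875062e-01, -5.17795524e-01],
       [ 3.32509410e-04, -7.23149820e-01, -6.90691123e-01]])}
strip [(0.97, [351.0, 225.0], 1267)]
cheek [(0.87, [403.0, 285.0], 624), (0.3, [272.0, 240.0], 674)]
batten [(0.63, [258.0, 233.0], 283)]
shelf [(0.81, [335.0, 259.0], 8373)]
jar [(0.75, [277.0, 243.0], 711)]
tape_roll [(0.93, [360.0, 277.0], 942), (0.16, [352.0, 230.0], 1287)]
door_stop [(0.62, [326.0, 251.0], 191), (0.32, [358.0, 274.0], 934)]
d
[... 414 characters left out ...]
,  0.        ,  0.        ,  0.        ]), 'eye': array([ 0.46397463, -0.86910958,  0.77687289]), 'orientation': array([[ 0.98835533, -0.10730203,  0.10788889],
       [-0.15144101, -0.62464173,  0.76608637],
       [-0.01481072, -0.77350435, -0.63361791]])}
strip [(0.55, [295.0, 250.0], 1246)]
cheek [(0.7, [302.0, 190.0], 847)]
batten [(0.74, [376.0, 280.0], 431), (0.72, [296.0, 253.0], 1244)]
shelf [(0.63, [328.0, 252.0], 6690), (0.32, [295.0, 253.0], 1207)]
jar [(0.81, [374.0, 253.0], 728)]
tape_roll [(0.71, [325.0, 219.0], 728)]
door_stop [(0.52, [331.0, 238.0], 201)]
door_knob [(0.91, [248.0, 234.0], 550)]
mug [(0.84, [272.0, 150.0], 1125)]
hammer []
offcut [(0.93, [277.0, 297.0], 947)]
```

View pics/scene0.png

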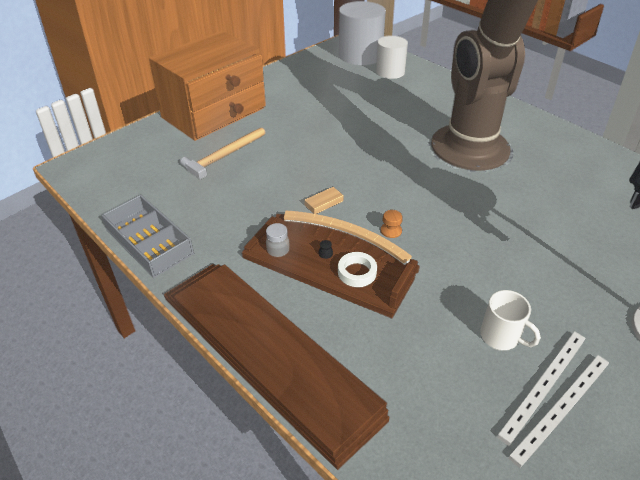

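View pics/side0.png

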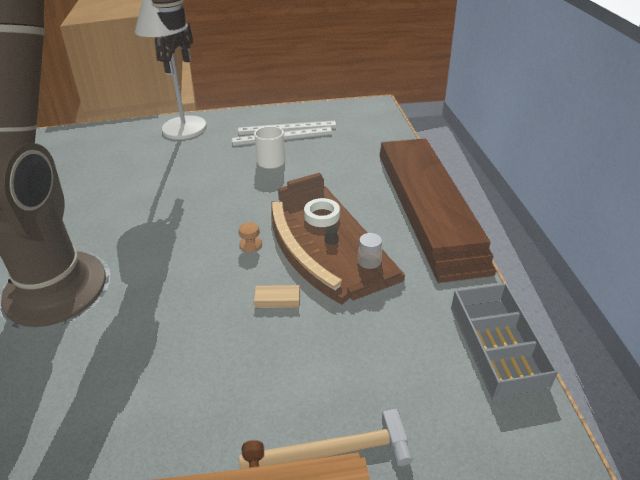

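The scene view shows the strip running from about (408,260), beside the upright cheek at (405,285), to (287,215), beside the batten and jar. In the side view the cheek is at the far end and the batten at the near end. So the stroke runs from the left (+y) end, p6, to p0 on the right. I'll fit the strip's pose to both masks.

```bash
cat > h.py <<'E'
import numpy as np,cv2
from plant import r
def proj(k,P):
    R=np.array(k['orientation']).T; t=-R@np.array(k['eye'])
    return cv2.projectPoints(np.asarray(P,float).reshape(-1,1,3),cv2.Rodrigues(R)[0],t,k['mtx'],k['dist'])[0].reshape(-1,2)
def world(p,L):  # p=(x,y,yaw)
    c,s=np.cos(p[2]),np.sin(p[2]); L=np.asarray(L,float)
    return np.c_[p[0]+c*L[:,0]-s*L[:,1],p[1]+s*L[:,0]+c*L[:,1],L[:,2]]
def arc(s,rad,z): a=np.asarray(s)/.4; return np.c_[.4-rad*np.cos(a),rad*np.sin(a),np.full(len(a),z)]
def ray(k,uv):
    n=cv2.undistortPoints(np.array([[uv]],float),k['mtx'],k['dist'])[0,0]
    return np.array(k['orientation'])@np.r_[n,1]
def onplane(k,uv,z): d=ray(k,uv); return k['eye']+d*(z-k['eye'][2])/d[2]
def render(k,p,zt):
    m=np.zeros((1920,2560),np.uint8); S=np.linspace(-.16,.16,17)
    q=[proj(k,world(p,arc(S,R,z)))for R in(.388,.412) for z in(zt,zt-.008)]
    for i in range(16):
        c=np.array([a[j] for a in q for j in(i,i+1)])
        cv2.fillPoly(m,[cv2.convexHull(np.float32(c*4+1.5)).astype(np.int32)],1)
    return cv2.resize(m.astype(np.float32),(640,480),interpolation=cv2.INTER_AREA)
E
python3 - <<'E'
from h import *
from scipy.optimize import minimize
ks={c:r.get_calibration(c) for c in('scene','side')}
M={c:np.load(f'pics/{c}_strip.npy').astype(np.float32) for c in ks}
for c,ends in(('scene',[(287,215),(351,225),(408,260)]),('side',[(337,286),(295,250),(278,205)])):
    print(c,[onplane(ks[c],e,.036).round(3).tolist() for e in ends])
def cost(v,cs=('scene','side')):
    e=0
    for c in cs:
        m=render(ks[c],v[:3],v[3]); e+=1-np.minimum(m,M[c]).sum()/np.maximum(m,M[c]).sum()
    return e
a=onplane(ks['scene'],(287,215),.036);b=onplane(ks['scene'],(408,260),.036)
d=b-a; yaw=np.arctan2(-d[0],d[1]); mid=(a+b)/2
x0=np.r_[mid[:2]-.032*np.array([np.cos(yaw),np.sin(yaw)]),yaw,.036]
for cs in(('scene','side'),('scene',),('side',)):
    sx=np.array([x0]+[x0+e for e in np.diag([.015,.015,.08,.008])])
    o=minimize(cost,x0,args=(cs,),method='Nelder-Mead',options=dict(initial_simplex=sx,maxiter=300)); print(cs,o.x.round(4),o.fun)
    if len(cs)==2: v=o.x
s=np.arange(-3,4)*.048
print(world(v[:3],arc(s,.4,v[3])).round(4))
np.save('pose.npy',v)
for c in ks:
    im=cv2.imread(f'pics/{c}0.png')
    for n in ['strip','cheek','batten','jar','door_knob','tape_roll','door_stop','offcut']:
        q=np.load(f'pics/{c}_{n}.npy'); y,x=np.nonzero(q); print(c,n,onplane(ks[c],(x.mean(),y.mean()),.03).round(3))
E
```

```text
scene [[0.603, -0.106, 0.036], [0.52, 0.023, 0.036], [0.512, 0.188, 0.036]]
side [[0.597, -0.128, 0.036], [0.528, -0.006, 0.036], [0.506, 0.165, 0.036]]
('scene', 'side') [0.5223 0.0242 0.3076 0.0332] 0.15333282947540283
('scene',) [0.5286 0.0291 0.3005 0.0407] 0.10251784324645996
('side',) [0.5217 0.0191 0.3097 0.0374] 0.049668848514556885
[[ 0.5894 -0.1023  0.0332]
 [ 0.562  -0.063   0.0332]
 [ 0.5395 -0.0206  0.0332]
 [ 0.5223  0.0242  0.0332]
 [ 0.5106  0.0707  0.0332]
 [ 0.5044  0.1183  0.0332]
 [ 0.5041  0.1663  0.0332]]
scene strip [0.531 0.034 0.03 ]
scene cheek [0.569 0.221 0.03 ]
scene batten [ 0.687 -0.107  0.03 ]
scene jar [ 0.671 -0.062  0.03 ]
scene door_knob [0.444 0.082 0.03 ]
scene tape_roll [0.607 0.125 0.03 ]
scene door_stop [0.614 0.033 0.03 ]
scene offcut [ 0.498 -0.091  0.03 ]
side strip [0.54  0.004 0.03 ]
side cheek [0.572 0.241 0.03 ]
side batten [ 0.674 -0.122  0.03 ]
side jar [ 0.686 -0.029  0.03 ]
side door_knob [0.432 0.063 0.03 ]
side tape_roll [0.604 0.126 0.03 ]
side door_stop [0.613 0.037 0.03 ]
side offcut [ 0.476 -0.13   0.03 ]
```

Request:
play_rows:
  deltas:
    - [-0.042,-0.0345,-0.007,0]
    - [-0.042,-0.0345,-0.007,0]
    - [-0.042,-0.0345,-0.007,0]
    - [-0.042,-0.0345,-0.007,0]
    - [-0.042,-0.0345,-0.007,0]
    - [-0.042,-0.0345,-0.007,0]
    - [-0.042,-0.0345,-0.007,0]
    - [-0.042,-0.0345,-0.007,0]
    - [-0.042,-0.0345,-0.007,0]
    - [-0.042,-0.0345,-0.007,0]
  gripper: 1
  newtons: 20

```text
t: 2.45
eef_pos: [0.5015, 0.0599, 0.2985]
orientation: [[-0.894, 0.449, 0.001], [0.449, 0.894, 0.0], [-0.001, 0.001, -1.0]]
wrist_force: [0.4, 0.3, 0.5]
gripper_width: -0.0001
finger_force: 0.0
```

Request:
play_rows:
  deltas:
    - [0,0,0,-0.18]
    - [0,0,0,-0.18]
    - [0,0,0,-0.18]
    - [0,0,0,-0.18]
    - [0,0,0,-0.05]
    - [0,0,0,0]

```text
t: 3.2
eef_pos: [0.501, 0.0615, 0.298]
orientation: [[-0.954, -0.299, 0.0], [-0.299, 0.954, 0.0], [-0.0, 0.0, -1.0]]
wrist_force: [0.1, 0.1, -0.5]
gripper_width: 0.0001
finger_force: 0.0
```

Run:
```python
from h import *
s=r.sense(); print(s['t'],s['eef_pos'],s['orientation'].round(4),s['wrist_force'],s['gripper_width'])
k=r.get_calibration('wrist'); im=r.read_camera('wrist'); cv2.imwrite('pics/wrist1.png',im[:,:,::-1])
print(k); np.save('pics/k1.npy',k,allow_pickle=True)
for n in ['strip','cheek','batten','jar','tape_roll','door_stop','door_knob']:
    q=r.regions_of('wrist',n)
    print(n,[(round(a['conf'],2),np.round(a['point']).tolist(),int(a['mask'].sum())) for a in q[:2]])
    if q: np.save(f'pics/wrist1_{n}.npy',q[0]['mask'])
```

```text
3.2 [0.50101471 0.06149364 0.29795952] [[-9.543e-01 -2.990e-01  1.000e-04]
 [-2.990e-01  9.543e-01  2.000e-04]
 [-2.000e-04  1.000e-04 -1.000e+00]] [ 0.14224456  0.0981241  -0.52921776] 0.00012745068407584722
{'mtx': array([[415.53206798,   0.        , 317.14161689],
       [  0.        , 415.53206798, 244.02153563],
       [  0.        ,   0.        ,   1.        ]]), 'dist': array([-0.01842528,  0.        ,  0.        ,  0.        ,  0.        ]), 'eye': array([0.42464449, 0.0371537 , 0.44441493]), 'orientation': array([[-2.99024735e-01,  9.05477334e-01,  3.01156113e-01],
       [ 9.54245205e-01,  2.83922535e-01,  9.38300719e-02],
       [-5.44003735e-04,  3.15434290e-01, -9.48947266e-01]])}
strip [(0.94, [275.0, 207.0], 7581)]
cheek [(0.76, [442.0, 293.0], 2838)]
batten [(0.67, [275.0, 208.0], 8028), (0.59, [119.0, 288.0], 1579)]
jar [(0.9, [169.0, 321.0], 2966), (0.65, [276.0, 209.0], 7872)]
tape_roll [(0.93, [356.0, 281.0], 2552)]
door_stop [(0.75, [264.0, 279.0], 834)]
door_knob [(0.93, [349.0, 127.0], 2132)]
```

View pics/wrist1.png

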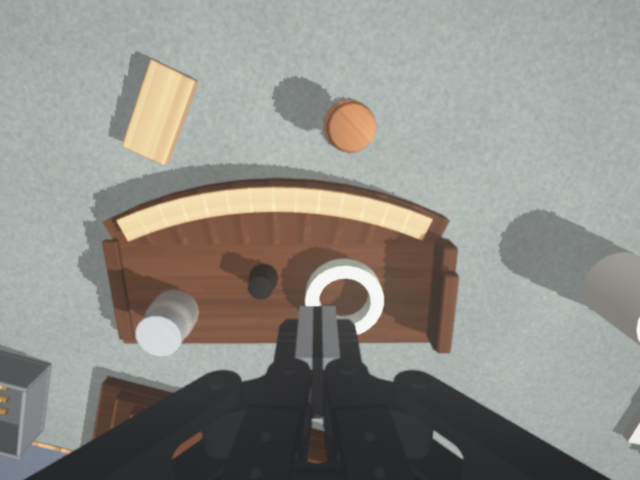

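The wrist view shows the whole strip unobstructed, from its left tip (118,230) by the batten to its right tip (432,228) by the cheek. The jar is at (169,321), the tape roll at (345,295) and the door stop at (263,280).

Run:
```python
from h import *
from scipy.optimize import minimize
ks={c:r.get_calibration(c) for c in('scene','side')}; ks['wrist1']=np.load('pics/k1.npy',allow_pickle=True).item()
M={c:np.load(f'pics/{c}_strip.npy').astype(np.float32) for c in ks}
def cost(v,cs,z):
    e=0; zt=z or v[3]
    for c in cs:
        m=render(ks[c],v[:3],zt); e+=1-np.minimum(m,M[c]).sum()/np.maximum(m,M[c]).sum()
    return e
v0=np.load('pose.npy')
for cs,z in((('wrist1',),.036),(('wrist1',),0),(('scene',),.036),(('side',),.036),(('wrist1','scene','side'),0)):
    sx=np.array([v0]+[v0+e for e in np.diag([.01,.01,.05,.006])])
    o=minimize(cost,v0,args=(cs,z),method='Nelder-Mead',options=dict(initial_simplex=sx,maxiter=250)); print(cs,z,o.x.round(4),round(o.fun,3))
    if cs==('wrist1',) and z: v=o.x; v[3]=.036
np.save('pose.npy',v)
k=ks['wrist1']; im=cv2.imread('pics/wrist1.png')
cv2.drawContours(im,cv2.findContours(np.uint8(render(k,v[:3],.036)>.5),0,2)[0],-1,(0,0,255),1)
sc=cv2.imread('pics/scene0.png'); cv2.drawContours(sc,cv2.findContours(np.uint8(render(ks['scene'],v[:3],.036)>.5),0,2)[0],-1,(0,0,255),1)
sd=cv2.imread('pics/side0.png'); cv2.drawContours(sd,cv2.findContours(np.uint8(render(ks['side'],v[:3],.036)>.5),0,2)[0],-1,(0,0,255),1)
a=im[160:260,90:490]; b=cv2.resize(sc[190:290,250:450],None,fx=2,fy=2); c=cv2.resize(sd[180:300,220:420],None,fx=2,fy=2)
cv2.imwrite('pics/ov.png',np.vstack([a,b,c]))
c,s=np.cos(v[2]),np.sin(v[2])
for n,z in(('jar',.05),('tape_roll',.044),('door_stop',.037),('cheek',.066)):
    y,x=np.nonzero(np.load(f'pics/wrist1_{n}.npy')); p=np.array([onplane(k,q,z)[:2] for q in ((x.mean(),y.mean()),(x.min(),y.mean()),(x.max(),y.mean()))])-v[:2]
    print(n,(p@np.array([[c,-s],[s,c]])).round(3).tolist())
S=np.array([.150,.144,.096,.048,0,-.048,-.096,-.144])
print(world(v[:3],arc(S,.4,.036)).round(4))
```

```text
('wrist1',) 0.036 [0.5232 0.0208 0.3096 0.0399] 0.043
('wrist1',) 0 [0.5234 0.0209 0.3092 0.0343] 0.044
('scene',) 0.036 [0.525  0.0253 0.3061 0.0354] 0.098
('side',) 0.036 [0.5218 0.0211 0.3085 0.0377] 0.05
('wrist1', 'scene', 'side') 0 [0.523  0.0224 0.3067 0.0335] 0.214
jar [[0.13, -0.117], [0.129, -0.151], [0.13, -0.083]]
tape_roll [[0.094, 0.078], [0.094, 0.033], [0.095, 0.114]]
door_stop [[0.088, -0.014], [0.088, -0.029], [0.088, 0.003]]
cheek [[0.092, 0.17], [0.092, 0.153], [0.092, 0.186]]
[[ 0.505   0.1688  0.036 ]
 [ 0.5047  0.1628  0.036 ]
 [ 0.5051  0.1148  0.036 ]
 [ 0.5113  0.0673  0.036 ]
 [ 0.5232  0.0208  0.036 ]
 [ 0.5405 -0.0239  0.036 ]
 [ 0.5631 -0.0663  0.036 ]
 [ 0.5905 -0.1056  0.036 ]]
```

View pics/ov.png

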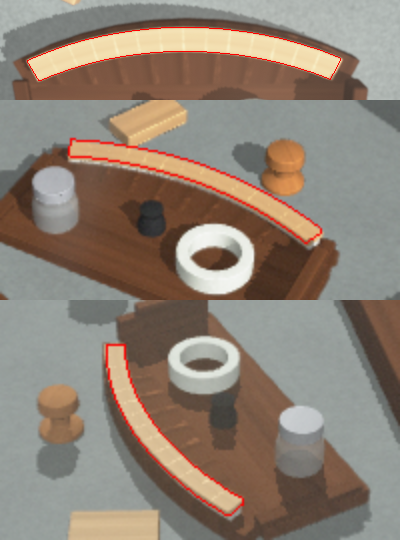

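The overlay matches in the wrist and side views, and the scene camera agrees to about 4 mm. I'm using pose (0.523, 0.021, yaw 0.3095). Next I'll go above the cheek end.

Request:
play_rows:
  deltas:
    - [-0.0115,0.0326,0,0]
    - [-0.0115,0.0326,0,0]
    - [-0.0115,0.0325,0,0]
    - [0,0,0.045,0]
    - [0,0,0.045,0]
    - [0,0,0.045,0]
    - [0,0,0.045,0]
    - [0,0,0.03,0]
    - [0,0,0.018,0]
    - [0,0,0,0]

```text
t: 4.85
eef_pos: [0.5038, 0.1648, 0.0686]
orientation: [[-0.954, -0.299, -0.003], [-0.299, 0.954, -0.001], [0.003, -0.0, -1.0]]
wrist_force: [-0.1, -0.5, -0.0]
gripper_width: 0.0002
finger_force: 0.0
```

Run:
```python
from h import *
s=r.sense(); print(s['t'],s['eef_pos'],s['orientation'].round(4).tolist(),s['wrist_force'])
v=np.load('pose.npy'); k=r.get_calibration('wrist'); im=r.read_camera('wrist')[:,:,::-1].copy()
S=np.array([.160,.144,.096]); 
for p in proj(k,world(v[:3],arc(S,.4,.036))): cv2.circle(im,tuple(int(a) for a in p.round()),2,(0,0,255),-1)
e=s['eef_pos']-np.array([0,0,.019]); p=proj(k,[e])[0]; cv2.circle(im,tuple(int(a) for a in p.round()),3,(0,255,0),-1); print(p)
cv2.imwrite('pics/w2.png',im)
```

```text
4.85 [0.5037504  0.16475622 0.0686202 ] [[-0.9541, -0.2995, -0.0027], [-0.2994, 0.9541, -0.0012], [0.0029, -0.0004, -1.0]] [-0.08822191 -0.4950703  -0.038052  ]
[318.27059233 298.54561916]
```

View pics/w2.png

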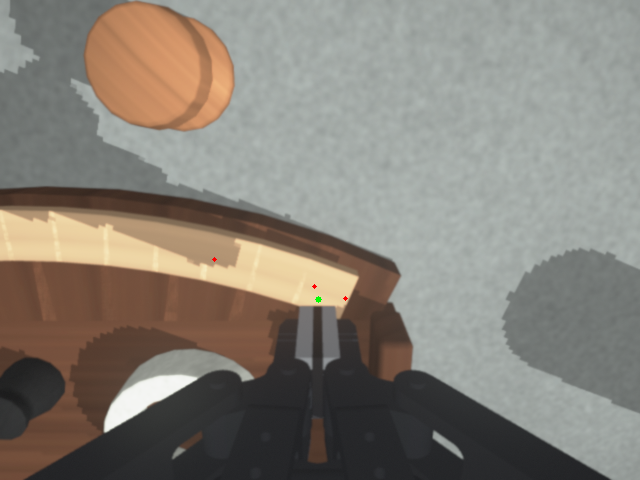

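The close view shows the fingertips at about (318,305), over the strip's cheek end, whose tip is at (351,296). They clear the cheek at (385,335). Now a gentle descent watching the force.

Request:
play_rows:
  deltas:
    - [0,0.001,0.006,0]
    - [0,0.001,0.005,0]
    - [0,0,0.001,0]
    - [0,0,0.001,0]
    - [0,0,0,0]

```text
t: 5.52
eef_pos: [0.5041, 0.167, 0.057]
orientation: [[-0.954, -0.3, 0.0], [-0.3, 0.954, 0.0], [-0.0, 0.0, -1.0]]
wrist_force: [0.0, -0.5, -0.1]
gripper_width: -0.0002
finger_force: 0.0
```

Request:
play_rows:
  deltas:
    - [0,0,0.001,0]
    - [0,0,0.001,0]
    - [0,0,0,0]

```text
t: 5.9
eef_pos: [0.504, 0.167, 0.0548]
orientation: [[-0.954, -0.3, -0.0], [-0.3, 0.954, -0.0], [0.0, 0.0, -1.0]]
wrist_force: [-0.4, 0.1, -1.3]
gripper_width: 0.0002
finger_force: 0.0
```

Request:
play_rows:
  deltas:
    - [0,0,0.001,0]
    - [0,0,0,0]

```text
t: 6.15
eef_pos: [0.504, 0.167, 0.0538]
orientation: [[-0.954, -0.3, -0.0], [-0.3, 0.954, -0.0], [0.0, -0.0, -1.0]]
wrist_force: [-0.2, -0.1, -0.2]
gripper_width: 0.0002
finger_force: 0.0
```

Request:
play_rows:
  deltas:
    - [0,0,0.001,0]
    - [0,0,0,0]

```text
t: 6.4
eef_pos: [0.504, 0.167, 0.0528]
orientation: [[-0.954, -0.3, -0.0], [-0.3, 0.954, -0.0], [0.0, 0.0, -1.0]]
wrist_force: [0.9, -0.0, 1.0]
gripper_width: -0.0
finger_force: 0.0
```

Request:
play_rows:
  deltas:
    - [0,0,0.0005,0]
    - [0,0,0,0]

```text
t: 6.65
eef_pos: [0.5041, 0.167, 0.0524]
orientation: [[-0.954, -0.3, 0.0], [-0.3, 0.954, 0.0], [-0.0, 0.0, -1.0]]
wrist_force: [0.0, -0.0, -0.1]
gripper_width: 0.0002
finger_force: 0.0
```

Request:
play_rows:
  deltas:
    - [0,0,0.0015,0]
    - [0,0,0,0]

```text
t: 6.9
eef_pos: [0.504, 0.167, 0.0508]
orientation: [[-0.954, -0.3, -0.0], [-0.3, 0.954, -0.0], [0.0, -0.0, -1.0]]
wrist_force: [-0.4, -0.4, 0.0]
gripper_width: -0.0002
finger_force: 0.0
```

Request:
play_rows:
  deltas:
    - [0,0,0.001,0]
    - [0,0,0,0]

```text
t: 7.15
eef_pos: [0.504, 0.167, 0.0498]
orientation: [[-0.954, -0.3, -0.0], [-0.3, 0.954, -0.0], [0.0, 0.0, -1.0]]
wrist_force: [0.1, -0.2, 0.4]
gripper_width: -0.0002
finger_force: 0.0
```

Run:
```python
from h import *
f=[];
for i in range(4):
    im=r.read_camera(['side','wrist'][i%2]); 
    if i==0: a=im
    if i==1: b=im
    f.append(r.sense()['wrist_force'][2])
print(f,r.sense()['t'])
k=r.get_calibration('side'); u=proj(k,[r.sense()['eef_pos']-[0,0,.019]])[0].round().astype(int); print(u)
c=a[u[1]-40:u[1]+30,u[0]-40:u[0]+40]
cv2.imwrite('pics/c3.png',np.hstack([cv2.resize(c,(480,420),interpolation=2),cv2.resize(b[240:380,250:390],(320,320))[:,:].repeat(1,0) if 0 else cv2.copyMakeBorder(cv2.resize(b[240:380,250:390],(300,300)),0,120,0,0,0)])[:,:,::-1])
```

```text
[np.float64(-0.1975859237140368), np.float64(0.7524458954636827), np.float64(-0.0734549271299633), np.float64(-0.603687868530119)] 7.35
[277 206]
```

View pics/c3.png

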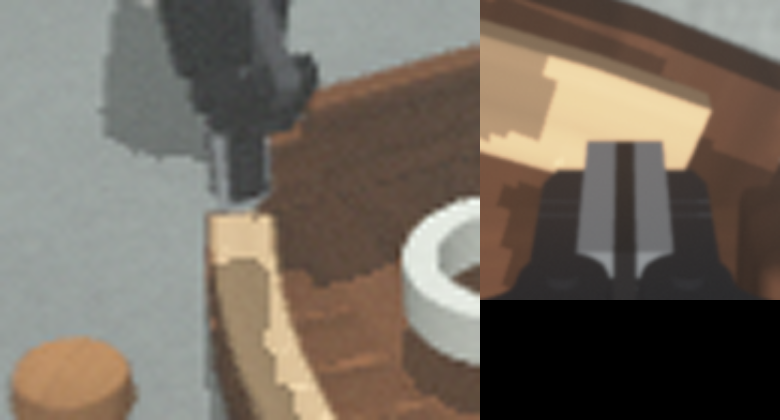

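The side crop shows the fingertips centred over the strip's end and just above its surface, with no contact yet. I'll keep descending.

Request:
play_rows:
  deltas:
    - [0,0,0.001,0]
    - [0,0,0,0]
    - [0,0,0,0]

```text
t: 7.72
eef_pos: [0.5041, 0.167, 0.0489]
orientation: [[-0.954, -0.3, -0.0], [-0.3, 0.954, 0.0], [0.0, 0.0, -1.0]]
wrist_force: [-0.1, -0.0, 0.2]
gripper_width: -0.0001
finger_force: 0.0
```

Request:
play_rows:
  deltas:
    - [0,0,0.001,0]
    - [0,0,0,0]
    - [0,0,0,0]

```text
t: 8.1
eef_pos: [0.5041, 0.167, 0.0479]
orientation: [[-0.954, -0.3, 0.0], [-0.3, 0.954, 0.0], [-0.0, 0.0, -1.0]]
wrist_force: [0.2, 0.2, 0.8]
gripper_width: -0.0
finger_force: 0.0
```

Request:
play_rows:
  deltas:
    - [0,0,0.001,0]
    - [0,0,0,0]
    - [0,0,0,0]

```text
t: 8.48
eef_pos: [0.5041, 0.167, 0.0469]
orientation: [[-0.954, -0.299, -0.0], [-0.299, 0.954, -0.0], [0.0, -0.0, -1.0]]
wrist_force: [-0.1, 0.5, -0.6]
gripper_width: 0.0003
finger_force: 0.0
```

Request:
play_rows:
  deltas:
    - [0,0,0.001,0]
    - [0,0,0,0]
    - [0,0,0,0]

```text
t: 8.85
eef_pos: [0.5041, 0.167, 0.0459]
orientation: [[-0.954, -0.3, -0.0], [-0.3, 0.954, 0.0], [-0.0, 0.0, -1.0]]
wrist_force: [0.4, 0.2, 0.0]
gripper_width: 0.0003
finger_force: 0.0
```

Request:
play_rows:
  deltas:
    - [0,0,0.001,0]
    - [0,0,0,0]
    - [0,0,0,0]

```text
t: 9.22
eef_pos: [0.5041, 0.1669, 0.0449]
orientation: [[-0.954, -0.299, -0.0], [-0.299, 0.954, -0.0], [0.0, 0.0, -1.0]]
wrist_force: [-0.2, 0.5, 1.0]
gripper_width: -0.0001
finger_force: 0.0
```

Run:
```python
from h import *
f=[]
for i in range(6):
    im=r.read_camera(['side','wrist','scene'][i%3]); 
    if i<3: f_=im; globals()['abc'[i]]=im
    f.append(r.sense()['wrist_force'][2])
print(np.round(f,2),r.sense()['t'])
e=r.sense()['eef_pos']-[0,0,.01]
u=proj(r.get_calibration('side'),[e])[0].round().astype(int); w=proj(r.get_calibration('scene'),[e])[0].round().astype(int)
c=cv2.resize(a[u[1]-30:u[1]+20,u[0]-25:u[0]+25],(400,400),interpolation=2); d=cv2.resize(c_ if 0 else globals()['c'][w[1]-25:w[1]+25,w[0]-25:w[0]+25] if 0 else im[w[1]-25:w[1]+25,w[0]-25:w[0]+25],(400,400),interpolation=2)
cv2.imwrite('pics/c4.png',np.hstack([c,d])[:,:,::-1])
```

```text
[ 0.86  0.16 -0.02 -0.39  0.68  0.  ] 9.525
```

View pics/c4.png

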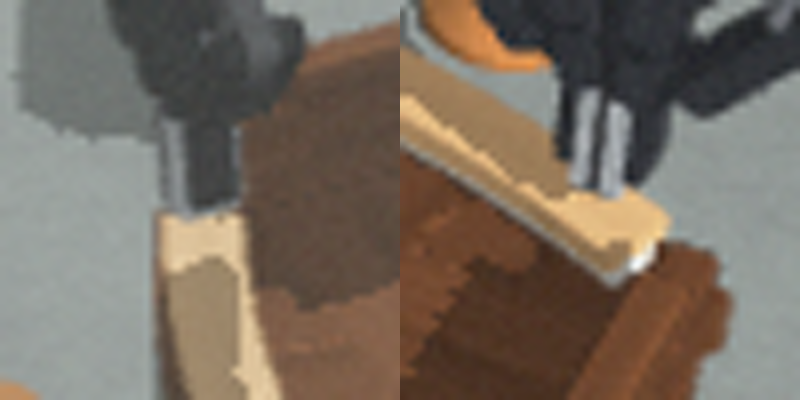

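Request:
play_rows:
  deltas:
    - [0,0,0.001,0]
    - [0,0,0,0]

```text
t: 9.78
eef_pos: [0.504, 0.167, 0.0438]
orientation: [[-0.954, -0.3, -0.0], [-0.3, 0.954, -0.0], [0.0, -0.0, -1.0]]
wrist_force: [0.2, -0.4, -0.1]
gripper_width: 0.0004
finger_force: 0.0
```

Request:
play_rows:
  deltas:
    - [0,0,0.001,0]
    - [0,0,0,0]

```text
t: 10.02
eef_pos: [0.504, 0.167, 0.0428]
orientation: [[-0.954, -0.3, -0.0], [-0.3, 0.954, -0.0], [0.0, -0.0, -1.0]]
wrist_force: [0.4, -0.6, -0.0]
gripper_width: 0.0001
finger_force: 0.0
```

Request:
play_rows:
  deltas:
    - [0,0,0.001,0]
    - [0,0,0,0]

```text
t: 10.28
eef_pos: [0.504, 0.167, 0.0418]
orientation: [[-0.954, -0.3, -0.0], [-0.3, 0.954, -0.0], [0.0, -0.0, -1.0]]
wrist_force: [0.4, -0.1, -0.2]
gripper_width: -0.0
finger_force: 0.0
```

Run:
```python
from h import *
f=[];g=[]
for i in range(6):
    im=r.read_camera(['side','scene'][i%2]); g.append(im)
    s=r.sense(); f.append(s['wrist_force'])
print(np.round(f,2),np.mean(f,0),s['t'],s['eef_pos'],s['gripper_width'])
for i,c in enumerate(['side','scene']): cv2.imwrite(f'pics/{c}5.png',g[i][:,:,::-1])
# tip of fingers relative to strip: lowest position of strip as seen (sink) : mask fit height
for c in ['side','scene']:
    q=r.regions_of(c,'strip'); o=np.load(f'pics/{c}_strip.npy')
    y,x=np.nonzero(q[0]['mask']); y0,x0=np.nonzero(o); print(c,q[0]['conf'],x.max(),y.max(),x0.max(),y0.max(),x.min(),x0.min())
```

```text
[[-0.41 -0.19 -0.1 ]
 [-0.01 -0.14 -0.24]
 [ 0.99  1.04 -0.87]
 [-0.76 -0.02 -0.09]
 [-0.43 -0.94 -0.34]
 [-0.65  0.23  0.35]] [-0.21203962 -0.00155554 -0.21344876] 10.575 [0.50409147 0.1669886  0.04191379] 0.0002655988616627911
side 0.63 341 287 341 287 272 272
scene 0.72 411 262 410 262 284 285
```

Run:
```python
from h import *
s=r.sense(); e=s['eef_pos']; out=[]; v=np.load('pose.npy')
for c in ['side','scene','wrist']:
    im=r.read_camera(c)[:,:,::-1].copy() if c=='wrist' else cv2.imread(f'pics/{c}5.png')
    k=r.get_calibration(c); P=proj(k,[e,e-[0,0,.010],e-[0,0,.019]])
    w=25 if c!='wrist' else 70; u=P[1].round().astype(int); z=390/(2*w)
    t=cv2.resize(im[u[1]-w:u[1]+w,u[0]-w:u[0]+w],(390,390),interpolation=cv2.INTER_CUBIC)
    for p,col in zip(P,((255,0,0),(0,255,255),(0,255,0))):
        cv2.circle(t,tuple(int(a) for a in ((p-u+w+.5)*z)),3,col,-1)
    m=[proj(k,world(v[:3],arc(np.linspace(.08,.16,9),R,.036))) for R in(.388,.412)]
    for q in m: cv2.polylines(t,[((q-u+w+.5)*z).astype(np.int32)],False,(0,0,255),1)
    out.append(t)
cv2.imwrite('pics/c6.png',cv2.resize(np.hstack(out),(798,266)) if 0 else np.vstack([np.hstack(out[:2]),np.hstack([out[2],out[2]*0])])[:600+180:1][:,:780] if 0 else cv2.resize(np.hstack(out),(798,266)))
```

```text
(no output)
```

View pics/c6.png

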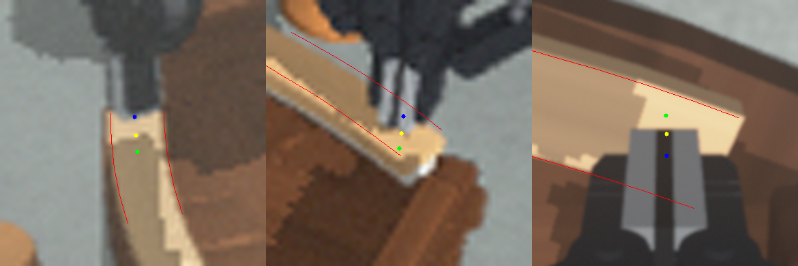

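The dots, which mark the TCP and points 10 mm and 19 mm ahead of it, show the real tips only about 4 mm ahead of the TCP. Contact should come near TCP z = 0.040.

Request:
play_rows:
  deltas:
    - [0,0,0.001,0]
    - [0,0,0,0]

```text
t: 10.98
eef_pos: [0.504, 0.167, 0.0408]
orientation: [[-0.954, -0.3, -0.0], [-0.3, 0.954, -0.0], [0.0, 0.0, -1.0]]
wrist_force: [0.3, -0.2, -0.1]
gripper_width: -0.0001
finger_force: 0.0
```

Request:
play_rows:
  deltas:
    - [0,0,0.001,0]
    - [0,0,0,0]

```text
t: 11.22
eef_pos: [0.504, 0.167, 0.0398]
orientation: [[-0.954, -0.3, -0.0], [-0.3, 0.954, -0.0], [0.0, 0.0, -1.0]]
wrist_force: [-0.1, -0.4, 0.4]
gripper_width: 0.0
finger_force: 0.0
```

Request:
play_rows:
  deltas:
    - [0,0,0.001,0]
    - [0,0,0,0]

```text
t: 11.48
eef_pos: [0.504, 0.167, 0.0388]
orientation: [[-0.954, -0.3, -0.0], [-0.3, 0.954, -0.0], [0.0, 0.0, -1.0]]
wrist_force: [0.5, 0.1, -0.4]
gripper_width: 0.0002
finger_force: 0.0
```

Request:
play_rows:
  deltas:
    - [0,0,0.001,0]
    - [0,0,0,0]

```text
t: 11.72
eef_pos: [0.504, 0.167, 0.0378]
orientation: [[-0.954, -0.3, -0.0], [-0.3, 0.954, -0.0], [0.0, 0.0, -1.0]]
wrist_force: [0.5, -0.2, 0.4]
gripper_width: 0.0002
finger_force: 0.0
```

Request:
play_rows:
  deltas:
    - [0,0,0.001,0]
    - [0,0,0,0]

```text
t: 11.98
eef_pos: [0.504, 0.167, 0.0368]
orientation: [[-0.954, -0.3, -0.0], [-0.3, 0.954, -0.0], [0.0, -0.0, -1.0]]
wrist_force: [1.4, 0.7, 0.7]
gripper_width: 0.0003
finger_force: 0.0
```

Request:
play_rows:
  deltas:
    - [0,0,0.001,0]
    - [0,0,0,0]

```text
t: 12.22
eef_pos: [0.504, 0.167, 0.0358]
orientation: [[-0.954, -0.3, -0.0], [-0.3, 0.954, -0.0], [0.0, -0.0, -1.0]]
wrist_force: [-0.4, -0.4, -0.5]
gripper_width: -0.0001
finger_force: 0.0
```

Run:
```python
from h import *
f=[];v=np.load('pose.npy')
for i in range(4):
    im=r.read_camera('side'); s=r.sense(); f.append(s['wrist_force'])
print(np.mean(f,0),s['t'],s['eef_pos'])
e=s['eef_pos'];out=[]
for c in ['side','scene','wrist']:
    im=r.read_camera(c)[:,:,::-1].copy()
    k=r.get_calibration(c); P=proj(k,[e]); w=20 if c!='wrist' else 50; u=P[0].round().astype(int)
    out.append(cv2.resize(im[u[1]-w:u[1]+w,u[0]-w:u[0]+w],(266,266),interpolation=cv2.INTER_CUBIC))
cv2.imwrite('pics/c7.png',np.hstack(out))
```

```text
[0.04990586 0.34321769 0.23704926] 12.425 [0.50411732 0.16697869 0.03590465]
```

View pics/c7.png

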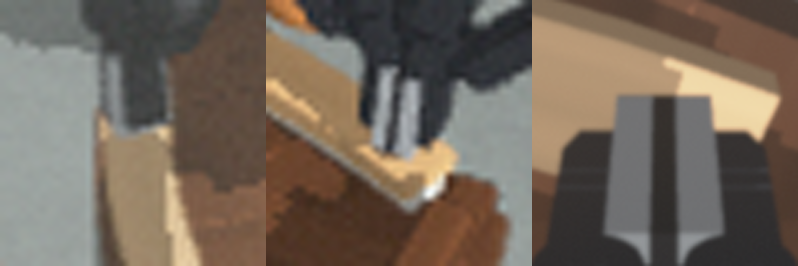

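The fingers still look slightly above the strip, and the force is near zero. Allowing for the 11 mm half-width of the pads, the wrist view puts the tips no farther ahead than the TCP. I'll keep descending on force alone.

Request:
play_rows:
  deltas:
    - [0,0,0.0015,0]
    - [0,0,0,0]

```text
t: 12.82
eef_pos: [0.504, 0.1669, 0.0343]
orientation: [[-0.954, -0.3, -0.0], [-0.3, 0.954, -0.0], [0.0, -0.0, -1.0]]
wrist_force: [-0.3, 0.3, -0.1]
gripper_width: 0.0004
finger_force: 0.0
```

Request:
play_rows:
  deltas:
    - [0,0,0.0015,0]
    - [0,0,0,0]

```text
t: 13.08
eef_pos: [0.504, 0.167, 0.0328]
orientation: [[-0.954, -0.3, -0.0], [-0.3, 0.954, -0.0], [0.0, -0.0, -1.0]]
wrist_force: [0.6, 0.0, -0.1]
gripper_width: 0.0001
finger_force: 0.0
```

Request:
play_rows:
  deltas:
    - [0,0,0.001,0]
    - [0,0,0,0]

```text
t: 13.32
eef_pos: [0.5041, 0.167, 0.0318]
orientation: [[-0.954, -0.3, 0.0], [-0.3, 0.954, -0.0], [-0.0, -0.0, -1.0]]
wrist_force: [0.1, 0.3, -0.3]
gripper_width: -0.0003
finger_force: 0.2
```

Request:
play_rows:
  deltas:
    - [0,0,0.001,0]
    - [0,0,0,0]

```text
t: 13.58
eef_pos: [0.5041, 0.167, 0.0309]
orientation: [[-0.954, -0.3, 0.0], [-0.3, 0.954, 0.0], [-0.0, 0.0, -1.0]]
wrist_force: [0.6, 0.0, 1.6]
gripper_width: 0.0002
finger_force: 0.6
```

Finger force appears at TCP z ≈ 0.0315.

Request:
play_rows:
  deltas:
    - [0,0,0.001,0]
    - [0,0,0,0]

```text
t: 13.82
eef_pos: [0.5042, 0.167, 0.0299]
orientation: [[-0.954, -0.3, 0.0], [-0.3, 0.954, 0.0], [-0.0, 0.0, -1.0]]
wrist_force: [0.4, 0.2, 2.8]
gripper_width: 0.0001
finger_force: 1.1
```

Request:
play_rows:
  deltas:
    - [0,0,0.001,0]
    - [0,0,0,0]

```text
t: 14.08
eef_pos: [0.5042, 0.167, 0.0289]
orientation: [[-0.954, -0.3, 0.0], [-0.3, 0.954, 0.0], [-0.0, 0.0, -1.0]]
wrist_force: [-0.7, -1.6, 3.2]
gripper_width: 0.0002
finger_force: 1.6
```

Run:
```python
from h import *
f=[]
for i in range(5):
    r.read_camera('side'); s=r.sense(); f.append(np.r_[s['wrist_force'],s['moment'],np.ravel(s['finger_force'])])
print(np.mean(f,0).round(2),np.std(f,0).round(2),s['t'],s['eef_pos'])
v=np.load('pose.npy')[:3]; v[:]=[.523,.021,.3095]; 
ss=np.r_[np.arange(.146,-.1441,-.00725*1.0)]; W=world(v,arc(ss,.4,0))[:,:2]
R=s['orientation'][:2,:2]; d=np.diff(W,axis=0)@R
print(len(d)); print((d*1e4).round(0).astype(int).tolist()); print(W[0],W[-1],ss[-1])
```

```text
[-0.52 -0.37  2.75 -0.03  0.09  0.01  1.56] [0.28 0.56 0.39 0.02 0.04 0.02 0.  ] 14.325 [0.50415401 0.16702506 0.02893852]
40
[[25, -68], [24, -69], [22, -69], [21, -69], [20, -70], [19, -70], [17, -70], [16, -71], [15, -71], [14, -71], [12, -71], [11, -72], [10, -72], [8, -72], [7, -72], [6, -72], [4, -72], [3, -72], [2, -72], [0, -72], [-1, -72], [-2, -72], [-3, -72], [-5, -72], [-6, -72], [-7, -72], [-9, -72], [-10, -72], [-11, -72], [-13, -71], [-14, -71], [-15, -71], [-16, -71], [-18, -70], [-19, -70], [-20, -70], [-22, -69], [-23, -69], [-24, -68], [-25, -68]]
[0.50461028 0.16502158] [ 0.59034157 -0.10540463] -0.14400000000000027
```

Contact is at about 3 N with 3 mm of sink, which matches 1 N/mm. Now the stroke along the arc toward the batten.

Request:
play_rows:
  deltas:
    - [0.0025,-0.0068,0,0]
    - [0.0024,-0.0069,0,0]
    - [0.0022,-0.0069,0,0]
    - [0.0021,-0.0069,0,0]
    - [0.002,-0.007,0,0]
    - [0.0019,-0.007,0,0]
    - [0.0017,-0.007,0,0]
    - [0.0016,-0.0071,0,0]
    - [0.0015,-0.0071,0,0]
    - [0.0014,-0.0071,0,0]

```text
t: 15.58
eef_pos: [0.5066, 0.0941, 0.0289]
orientation: [[-0.954, -0.3, -0.0], [-0.3, 0.954, -0.0], [0.0, 0.0, -1.0]]
wrist_force: [-0.6, 2.7, 3.4]
gripper_width: -0.0002
finger_force: 1.6
```

Request:
play_rows:
  deltas:
    - [0.0012,-0.0071,0,0]
    - [0.0011,-0.0072,0,0]
    - [0.001,-0.0072,0,0]
    - [0.0008,-0.0072,0,0]
    - [0.0007,-0.0072,0,0]
    - [0.0006,-0.0072,0,0]
    - [0.0004,-0.0072,0,0]
    - [0.0003,-0.0072,0,0]
    - [0.0002,-0.0072,0,0]
    - [0,-0.0072,0,0]

```text
t: 16.82
eef_pos: [0.5221, 0.0236, 0.0288]
orientation: [[-0.954, -0.299, -0.0], [-0.299, 0.954, 0.0], [0.0, 0.0, -1.0]]
wrist_force: [-0.6, 2.5, 4.0]
gripper_width: -0.0002
finger_force: 1.6
```

Request:
play_rows:
  deltas:
    - [-0.0001,-0.0072,0,0]
    - [-0.0002,-0.0072,0,0]
    - [-0.0003,-0.0072,0,0]
    - [-0.0005,-0.0072,0,0]
    - [-0.0006,-0.0072,0,0]
    - [-0.0007,-0.0072,0,0]
    - [-0.0009,-0.0072,0,0]
    - [-0.001,-0.0072,0,0]
    - [-0.0011,-0.0072,0,0]
    - [-0.0013,-0.0071,0,0]

```text
t: 18.08
eef_pos: [0.5502, -0.0429, 0.0289]
orientation: [[-0.954, -0.299, -0.0], [-0.299, 0.954, 0.0], [0.0, 0.0, -1.0]]
wrist_force: [-1.1, 3.2, 4.3]
gripper_width: -0.0003
finger_force: 1.6
```

Request:
play_rows:
  deltas:
    - [-0.0014,-0.0071,0,0]
    - [-0.0015,-0.0071,0,0]
    - [-0.0016,-0.0071,0,0]
    - [-0.0018,-0.007,0,0]
    - [-0.0019,-0.007,0,0]
    - [-0.002,-0.007,0,0]
    - [-0.0022,-0.0069,0,0]
    - [-0.0023,-0.0069,0,0]
    - [-0.0024,-0.0068,0,0]
    - [-0.0025,-0.0068,0,0]

```text
t: 19.32
eef_pos: [0.5899, -0.1035, 0.0289]
orientation: [[-0.954, -0.299, -0.0], [-0.299, 0.954, 0.0], [0.0, 0.0, -1.0]]
wrist_force: [-1.8, 2.2, 3.1]
gripper_width: -0.0
finger_force: 1.6
```

Request:
play_rows:
  deltas:
    - [-0.001,-0.0025,0,0]
    - [0,0,0,0]
    - [0,0,0,0]
    - [0,0,0,0]

```text
t: 19.82
eef_pos: [0.5916, -0.1058, 0.0291]
orientation: [[-0.954, -0.299, 0.001], [-0.299, 0.954, -0.001], [-0.001, -0.001, -1.0]]
wrist_force: [1.0, -2.6, 2.3]
gripper_width: -0.0001
finger_force: 1.5
```

Run:
```python
from h import *
f=[];out=[]
for c in ['side','scene','wrist','side']:
    im=r.read_camera(c)[:,:,::-1].copy(); s=r.sense(); f.append(np.r_[s['wrist_force'],np.ravel(s['finger_force'])]); e=s['eef_pos']
    k=r.get_calibration(c); w=24 if c!='wrist' else 90; u=proj(k,[e])[0].round().astype(int)
    out.append(cv2.resize(im[u[1]-w:u[1]+w,u[0]-w:u[0]+w],(266,266),interpolation=cv2.INTER_CUBIC))
cv2.imwrite('pics/c8.png',np.hstack(out[:3]))
print(np.mean(f,0).round(2),s['t'],e, np.hypot(*(e[:2]-[.904,.1428])))
```

```text
[ 0.7  -1.92  3.07  1.51] 20.025 [ 0.59158632 -0.10565667  0.02907008] 0.3991654049005529
```

View pics/c8.png

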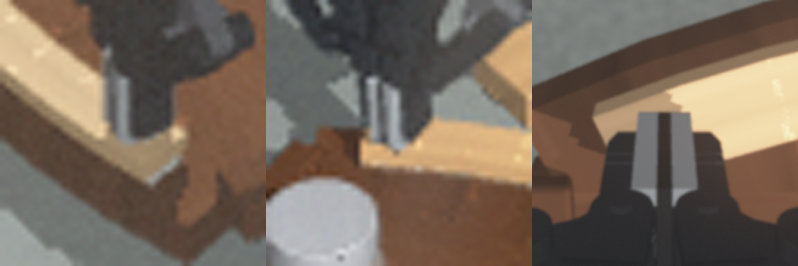

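The final views show the fingertips resting on the strip's batten end, about 16 mm from the tip. They hold a steady 3 N or so, and the jar is untouched. Handing in.

```bash
python3 -c "
from plant import r
print(r.finish_job())"
```

```text
the job is handed in; nothing more can be done
None
```

I ran the fingertips along the whole strip from the cheek end to the batten end, pressing with about 3–4 N, and handed the job in at about 20 s with them still resting on the last end at about 3 N; the verdict was not shown.

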